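# Nudge a module home against the hidden stop of a gauging jig

### The arm

A 6-joint arm with a two-finger parallel gripper is mounted at the origin on a cart in front of the work surface, level with it; the furniture and walls round the work are solid. World frame = base frame: x ahead of the robot, y to its left, z up, the work surface at z = 0. Lengths are in mm, angles in rad, forces in N, time in s.
With the tool pointing down it reaches from about 325 to 775 mm from the base axis. Payload 9.3 kg.
Tool frame: the origin (TCP) lies on the front face of the gripper's body, between the roots of the fingers; the fingertips stand 73 mm ahead of it and the grasp point (between the pads) lies 54 mm ahead of it; z points along the fingers, y is the direction in which the jaws open and shut (so a half turn about z gives the same grasp; the last joint's range is limited). The gripper opens to 85 mm and grips with 20 to 120 N. Pads are 22 mm wide; open, the fingers measure 114 mm over their backs; the gripper's body (76 mm by 85 mm) begins 54 mm behind the grasp point. The pads swing forward as they close: fully open they stand 13 mm farther back than shut.
Start: joints at [-1.317, 0.259, 0.021, 1.334, 0, 1.418], TCP at [217.613, -505.115, 303.879] pointing down, gripper open.
Joint ranges: [-3.04, 3.04], [-0.91, 1.82], [-1.04, 1.36], [-1.92, 1.95], [-1.52, 1.45], [-3.14, 3.14]. Speed limits (rad/s): [2.22, 2.22, 2.79, 3.14, 3.14, 3.14].

### API

Orientations are given as a unit quaternion [x, y, z, w].
In Python, from cell import status, vision, r gives the robot as it stands.
- The arm moves only by the tool arm_command, never from a script. Its argument "commands" is a list of rows, each an object of numbers: "tx", "ty", "tz": the shift along the tool's x, y, z in cm; "rx", "ry", "rz": the turn, a rotation vector about the tool's x, y, z in degrees. In form: [{"tx": .., "ty": .., "tz": .., "rx": .., "ry": .., "rz": ..}, ...]. A call has 1 to 12 rows; each row shifts and turns the pose as measured when the row begins, along the tool's axes as they then stand; what a row does not reach is not made up. A row lasts 1/8 s, in which the tool goes at most 62.5 mm and 10.7 degrees, less where a joint would pass 70% of its speed; a pose out of reach is approached as far as the arm can. A call with a gripper value outside its range is refused whole. "hand" is the opening, from 0 (shut) to 1 (fully open), set as the call begins (left out, the last holds). The fingers move at their own pace and stop on an object; the grip force is fixed at half the most. Time passes only in rows, so rows that do not move let the fingers close. It gives the time, the measured TCP pose, the force and the opening at its end, in the units of the state.
- status.read_state(): the state, without advancing time (a new reading comes with each control period).
- vision.get_image(name): name is "scene" or "top" or "wrist"; returns a dict with "color" (400x640x3 uint8, red, green, blue), "vfov" (degrees; the focal length in pixels is half the picture's height over the tangent of half this angle, whatever the lens; pixels are square), "cx", "cy" (the principal point, pixels), "origin" and "orientation" of the camera in the world. Camera axes: x right, y up, looking along -z (the intrinsics and any distortion apply to the point x, -y, -z); pixel columns grow to the right and rows downward; lengths in mm; the calibration is good to about 2 mm. A picture is of the moment at which its call begins. There is no depth.
- r.finish_job(): hands the job in, once; it reports no verdict.
The state is a dict: "clock": time; "qpos": joint angles; "qd": joint speeds; "joint_efforts": joint torques, N m; "eef_pos": TCP position; "eef_rot": TCP orientation; "contact_force": force on the tool from outside, world axes, zero at the start; "moment": the same for the moment, N m; "opening": finger opening in mm.
Only numpy, scipy, OpenCV 4.12 (cv2) and the standard library are available. Lean on these libraries where they do the work, as an engineer would, in place of code of your own. Each camera call takes 0.05 s, during which the arm holds its last target. There are 200 camera calls.

### The job

Pick up the push stick and with it, never touching the module with the fingers, nudge the module along the slot until it meets the stop hidden under the hood: the dial pointer then leaves its rest, and it must come to stand between the two raised marks without ever going past the second one. Then set the push stick down on the bare worktop, off the jig, standing on its flat bar as before. Leave the brown tape roll, the small black tape roll and the cream nest block where they are.

Things in the scene. Friction and masses are not known exactly. Their poses are not given: they have to be found in the camera images.
- jig: Fixed jig, 200 x 96 mm, with a slot 25 mm wide along its x axis. Origin: underside centre, on the worktop; x points along the slot in the pushing direction, z up. Slot floor z = 8 mm. From x = -100 (end open) to -10 the slot is open above, between steel walls 10 mm thick, tops at z = 20. From x = -10 to 100 a grey hood 92 mm wide covers it: roof from z = 20 to 26, far end closed.
- slot_mouth (a point): Point on the slot floor at the open end of the slot: x = -100, y = 0, z = 8 mm of the jig; axes as the jig's.
- hood_mouth (a point): Point on the slot floor below the hood's front edge: jig x = -10, y = 0, z = 8 mm; jig's axes. Hidden under the hood is the stop, a steel block across the slot, its face somewhere from jig x = 20 to 55 mm. Friction holds it: pushed on by the module with over about 4 N it gives way along x, at most 10 mm, turns the pointer 0.2 rad per mm, and stays there (no spring back).
- dial (a point): Centre of the white round dial (88 mm across) on the hood roof, where the pointer turns: x = 45, y = 0, z = 27 mm of the jig; axes as the jig's.
- pointer (a joint): Angle of the black dial pointer, 34 mm long, turning about the vertical at the dial's centre, rad: 0 at rest (along the jig's -y), growing counterclockwise from above (toward jig +x) to 2.0 at most. The two raised black marks at the dial's rim (9 mm long, 4 mm high) stand at 0.4 and 1.2 rad, i.e. 2 and 6 mm of stop movement. It moves only with the stop.
- pointer_tip (a point): Tip of the pointer, 34 mm from the dial's centre, 31.5 mm above the worktop.
- module: Loose flat dark module, 66 mm long, 22 mm wide, 8 mm thick, lying lengthwise in the open part of the slot, its front end short of or just under the hood. Origin: centre of its underside; its long side is its own y axis, z up. Weighs about 18 g.
- push_stick: Loose push stick standing on the worktop, 0.15 kg: flat aluminium bar 16 mm wide, 8 mm high, with an upright black grip plate 16 mm thick. Origin: underside, below the grip; x along the bar toward the pushing end, z up. Bar from x = -30 to 106 mm, ending in a white nose 18 mm wide, 10 mm high; grip plate x = -28 to 22, z = 8 to 52 mm. Grip it across its thickness (y).
- stick_grip (a point): Point in the grip plate to take hold of: x = 0, y = 0, z = 36 mm of the push stick; axes as the push stick's.
- stick_tip (a point): Middle of the end face of the push stick's white nose: x = 106, y = 0, z = 5 mm of the push stick.
- tape: Bystander: loose roll of brown tape lying flat, 92 mm across, 48 mm high. Origin: centre of its underside.
- black_tape: Bystander: loose small roll of black tape lying flat, 64 mm across, 19 mm high. Origin: centre of its underside.
- nest: Bystander: loose cream-coloured nest block, 32 x 50 x 13 mm. Origin: centre of its underside.

How it is judged (in metres and radians):
On the way, in this order (a step that is already met when the one before it is completed fails the run):
1. the push stick is lifted off the worktop (height (world z) of push_stick above 0.006 m and contact force between the fingers and push_stick above 1 N), for 0.2 s.
2. the module has met the hidden stop: the pointer has passed the first mark (0.4 rad) (value of joint pointer above 0.4 rad), for 0.2 s.
At the end, for the whole second after the job is handed in: Pointer between the raised marks (0.4 to 1.2 rad); module flat in the slot, centre past x = -16 mm, within 3 mm of the slot line and 0.09 rad; push stick upright (0.08 rad) on the worktop (3 mm), not touching the jig; all at rest (value of joint pointer between 0.4 and 1.2 rad and x of module in the frame of jig above -0.016 m and y of module in the frame of jig between -0.003 and 0.003 m and z of module in the frame of jig below 0.011 m and angle between the y axis of module and the x axis of jig, either way round below 0.09 rad and linear speed of each of module, push_stick below 0.01 m/s and height (world z) of push_stick between -0.003 and 0.003 m and angle between push_stick's own z axis and vertical below 0.08 rad and contact force between push_stick and jig below 0.1 N).
It fails at once if the fingers touch the module (contact force between the fingers and module above 0.3 N).
It fails at once if the pointer goes past the second mark (1.2 rad): the stop has been driven back too far (value of joint pointer above 1.2 rad).
It fails at once if the brown tape roll, the black tape roll or the nest block is moved by more than 15 mm (distance of any of tape, black_tape, nest from where it was at the start of the episode above 0.015 m).
It also fails if it takes over 54 s, if anything falls off the work surface, if the arm or the gripper's body presses on something with over 40 N, if the wrist force passes 120 N, or if a joint passes its speed limit or range.

## Working session

There is one attempt and no reset: what is moved stays moved. The work goes in short steps, Python scripts to look and compute and a tool call to move; the robot and the scene stay as the last step left them, time stands still between calls to the robot, and variables do not carry over. Pictures are saved under pics/ and viewed, about 8 in all and at most 12, crops included, and the job is handed in when it is done.

Besides the shell and the picture viewer there is one more tool, called after "Request:" as name(argument=value, ...) on one line, values as JSON. arm_command: Moves the arm, as the interface text tells. Its arguments: {"type":"object","properties":{"commands":{"type":"array","items":{"type":"object","properties":{"tx":{"type":"number"},"ty":{"type":"number"},"tz":{"type":"number"},"rx":{"type":"number"},"ry":{"type":"number"},"rz":{"type":"number"}}}},"hand":{"type":"number"}},"required":["commands"]}

```bash
ls; mkdir -p pics
python3 - <<'E'
from cell import status, vision, r
import cv2
print(status.read_state())
for n in("top","scene"):
    im=vision.get_image(n); cv2.imwrite(f"pics/{n}0.png",im["color"][...,::-1])
    print({k:v for k,v in im.items() if k!="color"})
E
```

```text
pics
{'clock': 0.0, 'qpos': array([-1.31659574e+00,  2.59191260e-01,  2.07173213e-02,  1.33371754e+00,
        3.02757182e-05,  1.41819753e+00]), 'qd': array([ 0.00012317,  0.00050647,  0.00046553,  0.00100554, -0.00040049,
        0.00068979]), 'joint_efforts': array([-1.11106635e-05, -5.55641019e+01,  3.44524777e+01,  1.36599029e-02,
       -2.40640702e-04,  6.04872781e-06]), 'eef_pos': array([ 217.56956254, -504.91219261,  303.24912795]), 'eef_rot': array([ 9.79385264e-01,  2.02000042e-01, -2.03039974e-05, -6.97446301e-04]), 'contact_force': array([ 0.43084138,  0.15774064, -0.27755427]), 'moment': array([-0.00301579,  0.02590811,  0.00343806]), 'opening': 85.35249863571222}
{'vfov': 46.45584287291558, 'cx': 314.5410439665614, 'cy': 198.88288392880844, 'origin': array([ 359.93907699, -260.64475036,  912.2458117 ]), 'orientation': array([-0.05235861,  0.03578623,  0.7109674 , -0.70035939])}
{'vfov': 45.23731838236937, 'cx': 317.22616372674736, 'cy': 203.0638366049006, 'origin': array([ -84.83607447, -725.88796883,  669.06401939]), 'orientation': array([ 0.39271683, -0.17704651, -0.3775577 ,  0.81968177])}
```

View pics/top0.png

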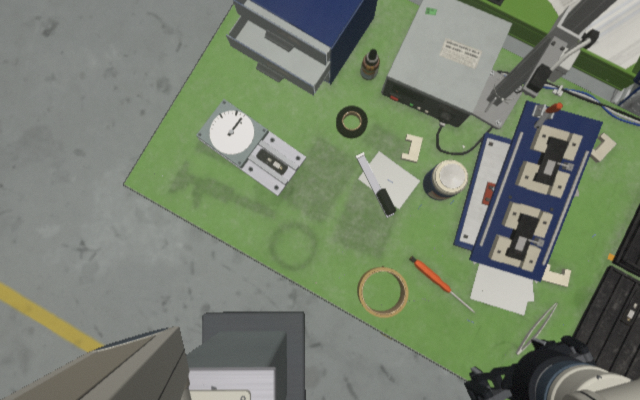

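View pics/scene0.png

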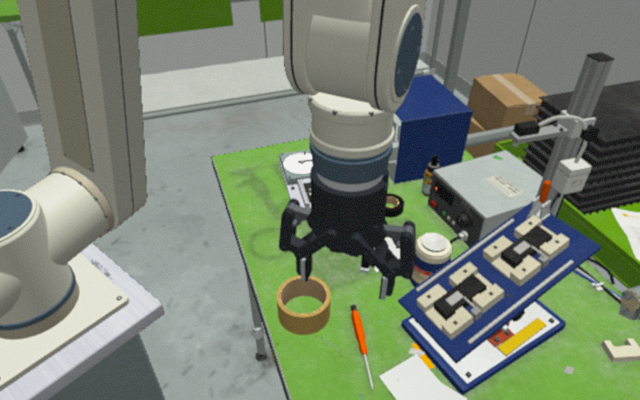

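The top view shows the jig (dial about (231,132), open slot end about (290,180)), the stick (nose (361,156), grip (389,203)), the brown tape (383,292), the black tape (352,122) and the nest (412,147). Next I measure these coarsely.

```bash
cat > h.py <<'E'
import numpy as np, cv2
from scipy.spatial.transform import Rotation as R
from cell import status, vision
def K(im): return im["color"].shape[0]/2/np.tan(np.radians(im["vfov"]/2))
def ray(im,px,z):
    px=np.atleast_2d(px).astype(float); f=K(im)
    d=np.c_[(px[:,0]-im["cx"])/f,-(px[:,1]-im["cy"])/f,-np.ones(len(px))]
    d=R.from_quat(im["orientation"]).apply(d); o=im["origin"]
    return o+d*((z-o[2])/d[:,2])[:,None]
def proj(im,p):
    q=R.from_quat(im["orientation"]).inv().apply(np.atleast_2d(p)-im["origin"]); f=K(im)
    return np.c_[im["cx"]+f*q[:,0]/-q[:,2], im["cy"]-f*q[:,1]/-q[:,2]]
def save(im,name,box=None,s=1):
    c=im["color"]
    if box: x0,y0,x1,y1=box; c=c[y0:y1,x0:x1]
    cv2.imwrite("pics/"+name,cv2.resize(c[...,::-1],None,fx=s,fy=s,interpolation=cv2.INTER_CUBIC))
E
python3 - <<'E'
from h import *
im=vision.get_image("top"); save(im,"jig.png",(190,90,400,230),3.8)
c=im["color"].astype(int); hsv=cv2.cvtColor(im["color"],cv2.COLOR_RGB2HSV)
def comp(m,box,n):
    M=np.zeros(m.shape,np.uint8); x0,y0,x1,y1=box; M[y0:y1,x0:x1]=m[y0:y1,x0:x1]
    cs,_=cv2.findContours(M,cv2.RETR_EXTERNAL,cv2.CHAIN_APPROX_NONE)
    for k in sorted(cs,key=cv2.contourArea)[::-1][:n]: print(cv2.contourArea(k),cv2.minAreaRect(k))
comp(hsv[...,1]<60,(190,90,315,205),2)
comp(c.min(2)>215,(190,90,315,205),2)
comp(c.max(2)<60,(370,180,400,220),2)
comp(c.min(2)>150,(350,145,380,190),2)
for n,p,z in [("dial",(231,132),27),("slotend",(289,179),8),("nose",(361,156),10),("grip",(389,203),52),("tape",(383,292),48),("blk",(352,122),19),("nest",(412,147),13)]: print(n,ray(im,p,z).round(0))
E
```

```text
4895.0 ((250.40675354003906, 146.83926391601562), (103.67718505859375, 49.219913482666016), 35.2563591003418)
21.0 ((309.5, 92.5), (5.0, 9.0), 90.0)
1093.5 ((231.69998168945312, 132.60000610351562), (41.54218673706055, 40.782928466796875), 12.52880859375)
198.0 ((385.50006103515625, 201.5), (24.59674644470215, 9.391485214233398), 63.43495178222656)
529.5 ((367.5, 170.0), (38.0, 23.0), 90.0)
dial [[606. -79.  27.]]
slotend [[ 514. -190.    8.]]
nose [[ 557. -333.   10.]]
grip [[ 458. -379.   52.]]
tape [[ 296. -363.   48.]]
blk [[ 623. -316.   19.]]
nest [[ 572. -433.   13.]]
```

View pics/jig.png

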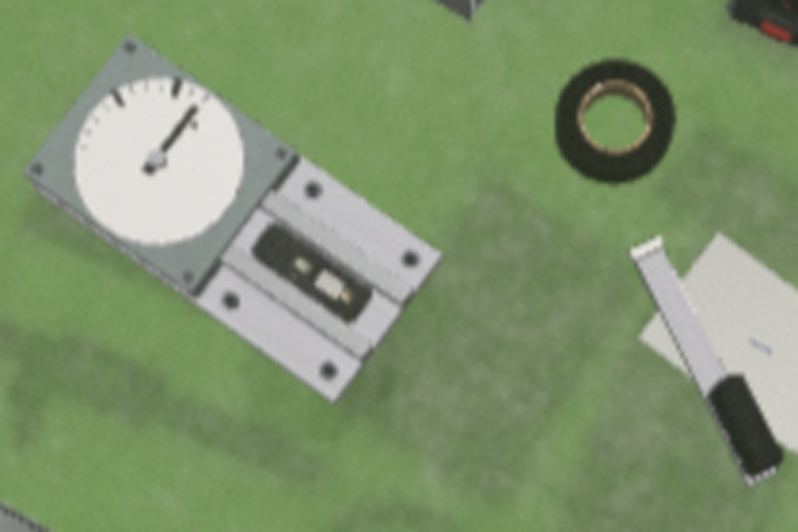

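The enlarged crop shows the pointer at rest, the module (dark) lying in the open slot, and the stick's grip at about heading 25°. The tool is already near that heading, so I'll move above the stick and look with the wrist camera.

Request:
arm_command(commands=[{"tx": 4, "ty": -0.3, "tz": 0.5}, {"tx": 4.5, "ty": -0.3, "tz": 1}, {"tx": 4.5, "ty": -0.4, "tz": 1.5}, {"tx": 4.5, "ty": -0.4, "tz": 1.5}, {"tx": 4, "ty": -0.4, "tz": 1.5}, {"tx": 3, "ty": -0.3, "tz": 1}, {}, {}], hand=1)

```text
invalid input
```

Run:
```python
from h import *
s=status.read_state(); print(s["clock"],s["eef_pos"],s["eef_rot"])
im=vision.get_image("wrist"); save(im,"w1.png")
print({k:v for k,v in im.items() if k!="color"})
print(proj(im,[[458,-379,52],[557,-333,10],[514,-190,8]]))
```

```text
0.15 [ 217.56686437 -504.99110368  303.42086873] [ 9.79386522e-01  2.01994542e-01 -2.04111157e-05 -4.95322826e-04]
{'vfov': 65.20230516464827, 'cx': 317.6253731223904, 'cy': 197.7453927769549, 'origin': array([ 282.90212407, -476.244453  ,  373.2407625 ]), 'orientation': array([-0.11748562,  0.07769094, -0.54420101,  0.82704686])}
[[ 293.10255651 -149.64476457]
 [ 290.39271211 -275.17582303]
 [ 111.73641642 -300.60746303]]
```

View pics/w1.png

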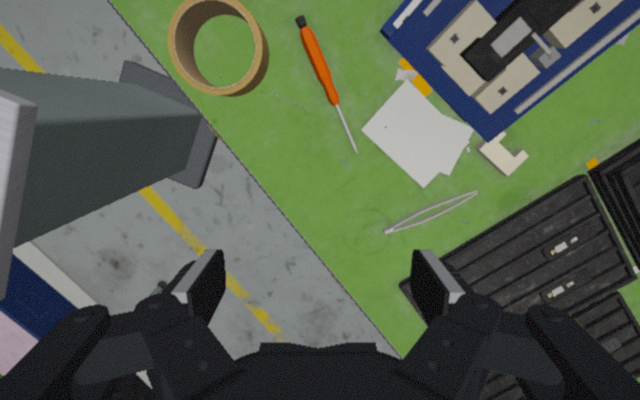

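The move was refused (probably the empty rows), so the wrist view shows only the start area: brown tape at (217,45), screwdriver at (320,60). I'll resend with full rows.

Request:
arm_command(commands=[{"tx": 4, "ty": -0.3, "tz": 0.5, "rx": 0, "ry": 0, "rz": 0}, {"tx": 4.5, "ty": -0.3, "tz": 1, "rx": 0, "ry": 0, "rz": 0}, {"tx": 4.5, "ty": -0.4, "tz": 1.5, "rx": 0, "ry": 0, "rz": 0}, {"tx": 4.5, "ty": -0.4, "tz": 1.5, "rx": 0, "ry": 0, "rz": 0}, {"tx": 3, "ty": -0.4, "tz": 1.5, "rx": 0, "ry": 0, "rz": 0}, {"tx": 1, "ty": 0, "tz": 0, "rx": 0, "ry": 0, "rz": 0}, {"tx": 0, "ty": 0, "tz": 0, "rx": 0, "ry": 0, "rz": 0}], hand=1)

```text
clock: 1.08
eef_pos: [412.8, -401.4, 240.9]
eef_rot: [0.98, 0.201, -0.001, -0.001]
contact_force: [0.1, 0.3, 0.4]
opening: 85.2
```

Run:
```python
from h import *
s=status.read_state(); print(s["clock"],s["eef_pos"],s["eef_rot"])
im=vision.get_image("wrist"); save(im,"w2.png")
print(proj(im,[[458,-379,52],[557,-333,10],[514,-190,8]]))
```

```text
1.075 [ 412.77192493 -401.37248522  240.94623292] [ 9.79601551e-01  2.00947681e-01 -5.73442014e-04 -7.08845376e-04]
[[315.25800344 133.57022271]
 [311.48344128  -2.02207863]
 [133.96715536 -23.98478854]]
```

View pics/w2.png

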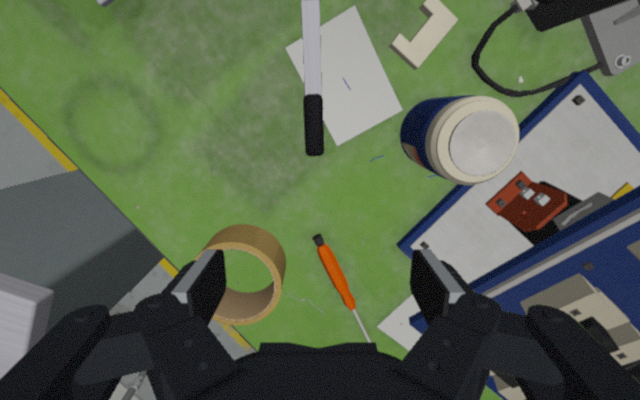

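The wrist view shows the stick: bar x≈303–320 at the top, black grip (304–323, 95–155). I'll measure its axis.

Run:
```python
from h import *
im=vision.get_image("wrist"); c=im["color"].astype(int); g=c.sum(2)/3
for y in (10,30,50,70,85): print(y,[int(v) for v in g[y,296:330]])
m=(c.max(2)<75)
for y in range(90,164,4):
    xs=np.where(m[y,295:335])[0]+295
    if len(xs): print(y,xs[0],xs[-1], ray(im,[(xs[0]+xs[-1])/2,y],52)[0,:2].round(1))
```

```text
10 [97, 96, 97, 101, 102, 135, 164, 170, 170, 168, 170, 170, 171, 174, 172, 170, 171, 172, 170, 172, 170, 175, 169, 145, 115, 105, 106, 105, 102, 103, 102, 103, 99, 100]
30 [104, 103, 108, 104, 102, 114, 142, 166, 171, 171, 170, 167, 171, 170, 170, 172, 172, 170, 173, 172, 172, 173, 170, 165, 169, 172, 173, 171, 174, 170, 172, 174, 171, 170]
50 [175, 175, 174, 174, 174, 173, 173, 163, 167, 170, 170, 167, 171, 171, 171, 172, 173, 173, 172, 170, 172, 172, 174, 167, 156, 168, 175, 172, 174, 173, 173, 173, 175, 172]
70 [115, 148, 172, 177, 176, 175, 177, 173, 168, 170, 172, 171, 169, 171, 172, 171, 172, 173, 173, 175, 172, 171, 171, 171, 169, 175, 176, 178, 175, 175, 175, 175, 177, 176]
85 [105, 100, 104, 105, 106, 108, 107, 105, 128, 164, 172, 169, 169, 172, 170, 172, 170, 172, 174, 170, 170, 169, 170, 173, 166, 156, 167, 176, 177, 177, 175, 177, 178, 179]
94 308 318 [ 485.  -365.6]
98 303 321 [ 481.9 -366.1]
102 303 321 [ 479.2 -367.3]
106 304 321 [ 476.5 -368.8]
110 304 321 [ 473.7 -370. ]
114 304 321 [ 470.9 -371.2]
118 304 321 [ 468.  -372.4]
122 304 322 [ 465.3 -374. ]
126 305 323 [ 462.7 -375.9]
130 305 323 [ 459.8 -377.2]
134 305 323 [ 456.9 -378.4]
138 305 322 [ 453.7 -379.3]
142 305 323 [ 450.9 -380.9]
146 305 323 [ 447.9 -382.2]
150 305 323 [ 444.9 -383.5]
154 307 320 [ 441.7 -384.4]
```

Request:
arm_command(commands=[{"tx": 3, "ty": -0.2, "tz": 0, "rx": 0, "ry": 0, "rz": 0}, {"tx": 2.6, "ty": -0.2, "tz": 2, "rx": 0, "ry": 0, "rz": -2.3}, {"tx": 0, "ty": 0, "tz": 4, "rx": 0, "ry": 0, "rz": 0}, {"tx": 0, "ty": 0, "tz": 4, "rx": 0, "ry": 0, "rz": 0}, {"tx": 0, "ty": 0, "tz": 2, "rx": 0, "ry": 0, "rz": 0}, {"tx": 0, "ty": 0, "tz": 0, "rx": 0, "ry": 0, "rz": 0}, {"tx": 0, "ty": 0, "tz": 0, "rx": 0, "ry": 0, "rz": 0}], hand=1)

```text
clock: 2.05
eef_pos: [458.7, -383.6, 123.4]
eef_rot: [0.977, 0.215, 0.001, 0.004]
contact_force: [0.4, -0.4, 0.5]
opening: 85.8
```

```bash
cat >> h.py <<'E'
def delta(p,head):
    s=status.read_state(); T=R.from_quat(s["eef_rot"])
    h=np.radians(head/2); G=R.from_quat([np.cos(h),np.sin(h),0,0])
    d=T.inv().apply(np.array(p)-s["eef_pos"])/10; w=np.degrees((T.inv()*G).as_rotvec())
    print("t",s["clock"],"pos",s["eef_pos"].round(1),"F",s["contact_force"].round(1),"dcm",d.round(2),"rot",w.round(2),"open",s["opening"].round(1))
E
python3 -c "
from h import *
delta([463,-375.5,90],25.5)"
```

```text
Traceback (most recent call last):
  File "h.py", line 21, in delta
    print("t",s["clock"],"pos",s["eef_pos"].round(1),"F",s["contact_force"].round(1),"dcm",d.round(2),"rot",w.round(2),"open",s["opening"].round(1))
                                                                                                                              ^^^^^^^^^^^^^^^^^^
AttributeError: 'float' object has no attribute 'round'
```

```bash
sed -i 's/s\["opening"\].round(1)/round(s["opening"],1)/' h.py
python3 -c "
from h import *
delta([463,-375.5,90],25.5)"
```

```text
t 2.05 pos [ 458.7 -383.6  123.4] F [ 0.4 -0.4  0.5] dcm [ 0.73 -0.58  3.34] rot [ 0.44 -0.03 -0.65] open 85.8
```

Request:
arm_command(commands=[{"tx": 0.7, "ty": -0.6, "tz": 0, "rx": 0.4, "ry": 0, "rz": -0.6}, {"tx": 0, "ty": 0, "tz": 1.5, "rx": 0, "ry": 0, "rz": 0}, {"tx": 0, "ty": 0, "tz": 1.5, "rx": 0, "ry": 0, "rz": 0}, {"tx": 0, "ty": 0, "tz": 0.3, "rx": 0, "ry": 0, "rz": 0}, {"tx": 0, "ty": 0, "tz": 0, "rx": 0, "ry": 0, "rz": 0}], hand=1)

```text
clock: 2.68
eef_pos: [463.1, -375.4, 90.1]
eef_rot: [0.975, 0.221, 0.001, 0.001]
contact_force: [0.0, -0.6, -0.5]
opening: 85.2
```

```bash
python3 -c "
from h import *
delta([463,-375.5,90],25.5)"
```

```text
t 2.675 pos [ 463.1 -375.4   90.1] F [ 0.  -0.6 -0.5] dcm [-0.02  0.    0.01] rot [ 0.18 -0.08 -0.02] open 85.2
```

Excellent; close on it.

Request:
arm_command(commands=[{"tx": 0, "ty": 0, "tz": 0, "rx": 0, "ry": 0, "rz": 0}, {"tx": 0, "ty": 0, "tz": 0, "rx": 0, "ry": 0, "rz": 0}, {"tx": 0, "ty": 0, "tz": 0, "rx": 0, "ry": 0, "rz": 0}, {"tx": 0, "ty": 0, "tz": 0, "rx": 0, "ry": 0, "rz": 0}, {"tx": 0, "ty": 0, "tz": 0, "rx": 0, "ry": 0, "rz": 0}, {"tx": 0, "ty": 0, "tz": 0, "rx": 0, "ry": 0, "rz": 0}, {"tx": 0, "ty": 0, "tz": 0, "rx": 0, "ry": 0, "rz": 0}, {"tx": 0, "ty": 0, "tz": 0, "rx": 0, "ry": 0, "rz": 0}], hand=0)

```text
clock: 3.68
eef_pos: [463.4, -375.7, 91.0]
eef_rot: [0.975, 0.22, 0.001, 0.002]
contact_force: [-0.5, 0.1, 0.4]
opening: 15.2
```

```bash
python3 -c "
from h import *
delta([463,-375.5,170],25.5)"
```

```text
t 3.675 pos [ 463.4 -375.7   91. ] F [-0.5  0.1  0.4] dcm [-0.01 -0.   -7.9 ] rot [ 0.25 -0.1  -0.03] open 15.2
```

Request:
arm_command(commands=[{"tx": 0, "ty": 0, "tz": -1, "rx": 0, "ry": 0, "rz": 0}, {"tx": 0, "ty": 0, "tz": -2, "rx": 0, "ry": 0, "rz": 0}, {"tx": 0, "ty": 0, "tz": -2, "rx": 0, "ry": 0, "rz": 0}, {"tx": 0, "ty": 0, "tz": -2, "rx": 0, "ry": 0, "rz": 0}, {"tx": 0, "ty": 0, "tz": -1, "rx": 0, "ry": 0, "rz": 0}, {"tx": 0, "ty": -2, "tz": 0, "rx": 0, "ry": 0, "rz": -6}, {"tx": 0, "ty": -2, "tz": 0, "rx": 0, "ry": 0, "rz": -7}, {"tx": 0, "ty": -2, "tz": 0, "rx": 0, "ry": 0, "rz": -7}, {"tx": 0, "ty": -1.5, "tz": 0, "rx": 0, "ry": 0, "rz": -4.5}, {"tx": 0, "ty": 0, "tz": 0, "rx": 0, "ry": 0, "rz": 0}], hand=0)

```text
clock: 4.92
eef_pos: [419.0, -312.2, 175.1]
eef_rot: [0.904, 0.428, 0.001, 0.002]
contact_force: [0.7, -0.6, -2.8]
opening: 15.3
```

```bash
python3 -c "
from h import *
delta([418,-302,170],50)
im=vision.get_image('wrist'); save(im,'w3.png')
im=vision.get_image('top'); save(im,'t3.png',(190,90,430,270),2)
"
```

```text
t 4.925 pos [ 419.  -312.2  175.1] F [ 0.7 -0.6 -2.8] dcm [ 0.73 -0.72  0.51] rot [0.19 0.01 0.7 ] open 15.3
```

View pics/w3.png

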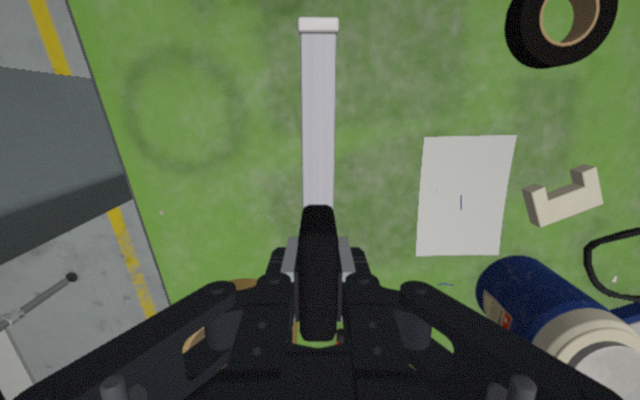

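The stick is held straight (nose at (319,24)), but the jig is out of view. I'll move forward and to the right so it shows on the left.

Request:
arm_command(commands=[{"tx": 2.5, "ty": 1.5, "tz": 0, "rx": 0.2, "ry": 0, "rz": 0.7}, {"tx": 3, "ty": 2, "tz": 0, "rx": 0, "ry": 0, "rz": 0}, {"tx": 3, "ty": 2, "tz": 0, "rx": 0, "ry": 0, "rz": 0}, {"tx": 2.5, "ty": 1, "tz": 0, "rx": 0, "ry": 0, "rz": 0}, {"tx": 0, "ty": 0, "tz": 0, "rx": 0, "ry": 0, "rz": 0}, {"tx": 0, "ty": 0, "tz": 0, "rx": 0, "ry": 0, "rz": 0}], hand=0)

```text
clock: 5.78
eef_pos: [546.5, -273.3, 173.9]
eef_rot: [0.909, 0.416, -0.0, 0.001]
contact_force: [0.3, 0.4, -2.1]
opening: 15.2
```

```bash
python3 -c "
from h import *
delta([536,-270,170],50)
im=vision.get_image('wrist'); save(im,'w4.png')
import pickle; pickle.dump((im,status.read_state()),open('w4.pkl','wb'))
"
```

```text
t 5.775 pos [ 546.5 -273.3  173.9] F [ 0.3  0.4 -2.1] dcm [-0.44 -1.02  0.39] rot [ 0.09  0.05 -0.79] open 15.2
```

View pics/w4.png

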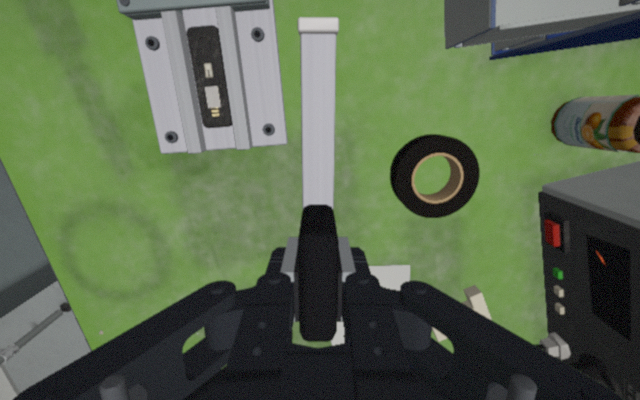

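The view shows the jig's open half: screws (152,43), (258,34), (171,137), (269,129); module spanning (190–230, 27–127); mouth edge through (161,152)–(286,144); stick nose (319,24).

Run:
```python
from h import *
import pickle
im,s=pickle.load(open('w4.pkl','rb')); c=im["color"]; g=c.max(2).astype(int)
def blob(box,th,z):
    x0,y0,x1,y1=box; m=(g[y0:y1,x0:x1]<th).astype(np.uint8)
    n,l,st,ce=cv2.connectedComponentsWithStats(m); i=1+np.argmax(st[1:,4]); p=ce[i]+[x0,y0]
    w=ray(im,p,z)[0]; print(p.round(1),st[i,4],w.round(1)); return w[:2]
A=[blob(b,110,20) for b in [(143,34,162,53),(249,25,268,44),(162,128,181,147),(260,120,279,139)]]
f=(A[0]+A[1])/2; b=(A[2]+A[3])/2
d=f-b; print("axis pts",f.round(1),b.round(1),"heading",np.degrees(np.arctan2(d[1],d[0])).round(2),"len",np.hypot(*d).round(1),"width",np.hypot(*(A[0]-A[1])).round(1))
for p,q in [((0,2)),((1,3))]:
    e=A[p]-A[q]; print("side heading",np.degrees(np.arctan2(e[1],e[0])).round(2))
u=d/np.hypot(*d); n=np.array([-u[1],u[0]])
# module: dark mask in the slot
M=np.zeros(g.shape,np.uint8); M[20:135,185:235]=g[20:135,185:235]<75
M=cv2.morphologyEx(M,cv2.MORPH_CLOSE,np.ones((15,15)))
k=max(cv2.findContours(M,0,1)[0],key=cv2.contourArea); r=cv2.minAreaRect(k); print(r)
P=ray(im,cv2.boxPoints(r),16)[:,:2]; Q=np.c_[(P-b)@u,(P-b)@n]; print("module corners along/lat from b",Q.round(1).tolist())
# mouth edge along/lat, hood edge
for n_,p,z in [("mouthL",(161,152),20),("mouthR",(286,144.5),20)]:
    w=ray(im,p,z)[0,:2]-b; print(n_,(w@u).round(1),(w@n).round(1))
# nose of the stick in tool frame
T=R.from_quat(s["eef_rot"]); 
print("column profile row 24",[int(v) for v in g[24,292:346]]); print("row profile col 319",[int(v) for v in g[8:40,319]])
print("bar row 60",[int(v) for v in g[60,296:342]],"bar row190",[int(v) for v in g[190,296:342]])
for p in [(299,17.5),(338,17.5)]:
    w=ray(im,p,s["eef_pos"][2]-91+10)[0]; print("nose in tool",T.inv().apply(w-s["eef_pos"]).round(1))
```

```text
[152.3  43. ] 140 [ 537.8 -118.8   20. ]
[257.4  34.4] 131 [ 593.2 -159.7   20. ]
[171.4 136.7] 103 [ 502.1 -167.2   20. ]
[268.4 129.3] 88 [ 557.3 -208.1   20. ]
axis pts [ 565.5 -139.2] [ 529.7 -187.7] heading 53.53 len 60.2 width 68.8
side heading 53.6
side heading 53.47
((208.97396850585938, 76.58092498779297), (101.80228424072266, 30.791582107543945), 81.25383758544922)
module corners along/lat from b [[67.9, 12.3], [69.2, -8.0], [5.0, -8.3], [3.4, 13.8]]
mouthL -10.0 44.0
mouthR -11.5 -45.5
column profile row 24 [148, 148, 147, 144, 144, 132, 153, 184, 202, 203, 204, 204, 203, 204, 204, 204, 204, 207, 205, 205, 206, 206, 206, 204, 207, 206, 205, 206, 207, 205, 206, 206, 203, 205, 207, 205, 203, 206, 204, 204, 202, 203, 204, 204, 202, 193, 167, 148, 147, 147, 146, 149, 152, 150]
row profile col 319 [144, 148, 146, 147, 148, 144, 145, 147, 151, 170, 193, 203, 206, 207, 205, 205, 206, 203, 204, 201, 200, 190, 170, 143, 113, 131, 167, 184, 185, 187, 187, 185]
bar row 60 [151, 149, 150, 148, 131, 147, 175, 186, 184, 186, 185, 185, 184, 184, 182, 185, 186, 186, 186, 187, 186, 187, 186, 188, 186, 187, 188, 186, 187, 187, 187, 189, 185, 186, 186, 186, 187, 187, 175, 149, 147, 152, 147, 150, 150, 152] bar row190 [133, 136, 134, 140, 138, 136, 130, 162, 180, 184, 185, 185, 182, 183, 181, 182, 183, 182, 183, 184, 187, 184, 184, 183, 188, 186, 183, 186, 185, 182, 183, 183, 184, 184, 183, 185, 175, 152, 138, 131, 133, 135, 136, 139, 136, 136]
nose in tool [108.6  -8.2  80.9]
nose in tool [108.6   8.5  80.9]
```

Run:
```python
from h import *
import pickle
im,s=pickle.load(open('w4.pkl','rb')); save(im,"crop.png",(120,0,345,165),3.5)
A=ray(im,[(152.3,43),(257.4,34.4),(171.4,136.7),(268.4,129.3),(161,152),(286,144.5)],8)[:,:2]
f=(A[0]+A[1])/2; b=(A[2]+A[3])/2; m=(A[4]+A[5])/2
d=f-b; u=d/np.hypot(*d); n=np.array([-u[1],u[0]])
print("heading",np.degrees(np.arctan2(d[1],d[0])),"b",b,"mouth mid",m, "rel",(m-b)@u,(m-b)@n,"dial pred",b+u*134)
P=ray(im,cv2.boxPoints(((208.97,76.58),(101.8,30.8),81.25)),16)[:,:2]; print(np.c_[(P-b)@u,(P-b)@n].round(1))
t=vision.get_image("top"); print("dial seen",ray(t,(231.7,132.6),27))
```

```text
heading 53.50379163549989 b [ 526.28073504 -185.99366679] mouth mid [ 520.21464638 -195.59824106] rel -11.329006029534856 -0.8360029385604238 dial pred [605.97985996 -78.27157302]
[[ 68.6   8.6]
 [ 69.8 -11.7]
 [  5.6 -12.1]
 [  4.   10. ]]
dial seen [[604.61698615 -80.10650014  27.        ]]
```

View pics/crop.png

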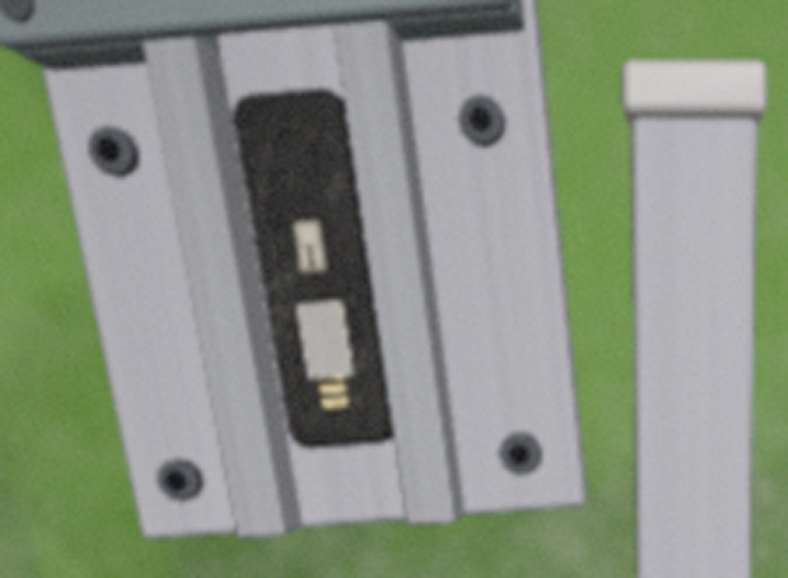

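The crop confirms that the screws sit on the z=8 base plate, with raised walls beside the slot and the module's rear ~15 mm inside the mouth. I'll fix the slot line from the wall edges.

Run:
```python
from h import *
import pickle
im,s=pickle.load(open('w4.pkl','rb'))
c=lambda x,y:(120+(x+.5)/3.5-.5,(y+.5)/3.5-.5)
L=ray(im,[c(298,527),c(219,40)],8)[:,:2]; Rr=ray(im,[c(405,522),c(335,40)],20)[:,:2]
RO=ray(im,[c(462,515),c(403,40)],8)[:,:2]; LO=ray(im,[c(237,535),c(146,60)],20)[:,:2]
b=np.array([526.3,-186.0]); h=np.radians(53.5); u=np.array([np.cos(h),np.sin(h)]); n=np.array([-u[1],u[0]])
for k,v in dict(L=L,Rr=Rr,RO=RO,LO=LO).items(): print(k,((v-b)@u).round(1),((v-b)@n).round(1))
```

```text
L [-11.7  81.2] [13.3 12. ]
Rr [-11.1  76.1] [-13.  -13.3]
RO [-11.8  78.5] [-22.1 -23. ]
LO [-11.1  75.5] [21.6 21.6]
```

```bash
cat >> h.py <<'E'
M=np.array([519.7,-195.3]); HD=53.3
def U(): h=np.radians(HD); return np.array([np.cos(h),np.sin(h)])
def tgt(tip,z,lat=0):   # stick tip at jig x = tip
    u=U(); p=M+u*(tip+100-108)+lat*np.array([-u[1],u[0]]); return [p[0],p[1],z]
E
python3 -c "
from h import *
delta(tgt(-112,174),HD)"
```

```text
t 5.875 pos [ 546.2 -273.4  174.1] F [ 0.6  0.4 -1.6] dcm [-7.78 -6.25 -0.  ] rot [ 0.1   0.04 -4.11] open 15.5
```

Request:
arm_command(commands=[{"tx": -2.5, "ty": -1.5, "tz": 0, "rx": 0, "ry": 0, "rz": -2}, {"tx": -3, "ty": -2.5, "tz": 0, "rx": 0, "ry": 0, "rz": -2}, {"tx": -2, "ty": -2, "tz": 0, "rx": 0, "ry": 0, "rz": 0}, {"tx": 0, "ty": 0, "tz": 0, "rx": 0, "ry": 0, "rz": 0}, {"tx": 0, "ty": 0, "tz": 0, "rx": 0, "ry": 0, "rz": 0}], hand=0)

```text
clock: 6.5
eef_pos: [447.3, -296.8, 174.9]
eef_rot: [0.895, 0.446, 0.0, 0.002]
contact_force: [1.0, 0.6, -2.1]
opening: 15.0
```

```bash
python3 -c "
from h import *
delta(tgt(-112,140),HD)"
```

```text
t 6.5 pos [ 447.3 -296.8  174.9] F [ 1.   0.6 -2.1] dcm [ 0.47 -0.28  3.48] rot [ 0.21  0.07 -0.3 ] open 15.0
```

Request:
arm_command(commands=[{"tx": 0.4, "ty": -0.3, "tz": 1.5, "rx": 0.2, "ry": 0, "rz": -0.3}, {"tx": 0, "ty": 0, "tz": 2, "rx": 0, "ry": 0, "rz": 0}, {"tx": 0, "ty": 0, "tz": 1.5, "rx": 0, "ry": 0, "rz": 0}, {"tx": 0, "ty": 0, "tz": 1, "rx": 0, "ry": 0, "rz": 0}, {"tx": 0, "ty": 0, "tz": 0, "rx": 0, "ry": 0, "rz": 0}, {"tx": 0, "ty": 0, "tz": 0, "rx": 0, "ry": 0, "rz": 0}], hand=0)

```text
clock: 7.25
eef_pos: [449.4, -289.9, 109.6]
eef_rot: [0.893, 0.45, -0.001, -0.001]
contact_force: [-0.9, -0.5, -1.8]
opening: 15.3
```

```bash
python3 -c "
from h import *
delta(tgt(-112,100),HD)"
```

```text
t 7.25 pos [ 449.4 -289.9  109.6] F [-0.9 -0.5 -1.8] dcm [-0.22 -0.01  0.96] rot [-0.11  0.04  0.2 ] open 15.3
```

Request:
arm_command(commands=[{"tx": 0, "ty": 0, "tz": 0.9, "rx": -0.1, "ry": 0, "rz": 0.2}, {"tx": 0, "ty": 0, "tz": 0, "rx": 0, "ry": 0, "rz": 0}, {"tx": 0, "ty": 0, "tz": 0, "rx": 0, "ry": 0, "rz": 0}], hand=0)

```text
clock: 7.62
eef_pos: [449.8, -290.2, 100.8]
eef_rot: [0.894, 0.448, 0.0, 0.001]
contact_force: [0.5, 0.9, -2.2]
opening: 15.4
```

```bash
python3 -c "
from h import *
delta(tgt(-112,100),HD)
a=vision.get_image('wrist'); b=vision.get_image('scene')
import pickle; pickle.dump((a,b),open('w5.pkl','wb'))
A=cv2.resize(a['color'][0:120,230:410],None,fx=4,fy=4,interpolation=2)
print(proj(b,[*M,8]), proj(a,[*M,8]),proj(a,[*(M+U()*16),16]))
cv2.imwrite('pics/w5.png',A[...,::-1])
"
```

```text
t 7.625 pos [ 449.8 -290.2  100.8] F [ 0.5  0.9 -2.2] dcm [-0.22 -0.06  0.08] rot [ 0.09  0.05 -0.01] open 15.4
[[315.50101003 206.84658491]] [[316.2518811    1.43476452]] [[316.14045518 -48.11718448]]
```

View pics/w5.png

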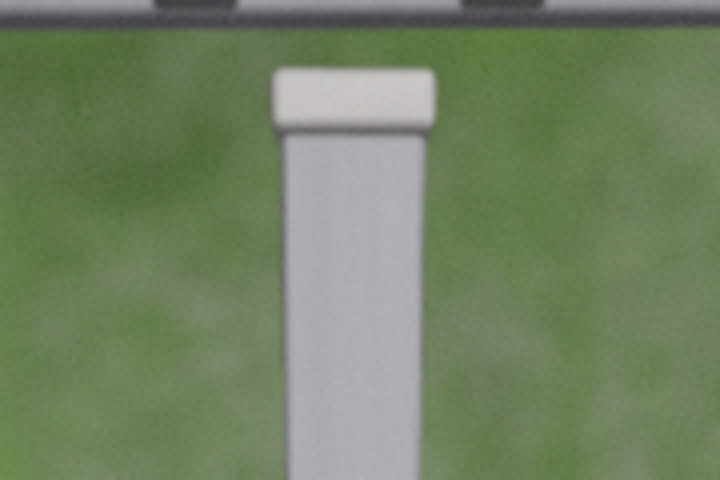

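The nose is centred on the slot to within 0.5 mm (nose centre 354 against gap centre 349–350, 9 px/mm). I'll slide in.

Request:
arm_command(commands=[{"tx": 0.5, "ty": -0.05, "tz": 0.08, "rx": 0.1, "ry": 0, "rz": 0}, {"tx": 0.6, "ty": 0, "tz": 0, "rx": 0, "ry": 0, "rz": 0}, {"tx": 0.6, "ty": 0, "tz": 0, "rx": 0, "ry": 0, "rz": 0}, {"tx": 0.5, "ty": 0, "tz": 0, "rx": 0, "ry": 0, "rz": 0}, {"tx": 0, "ty": 0, "tz": 0, "rx": 0, "ry": 0, "rz": 0}], hand=0)

```text
clock: 8.35
eef_pos: [463.7, -270.7, 100.3]
eef_rot: [0.894, 0.449, -0.0, 0.0]
contact_force: [0.5, 1.4, -1.9]
opening: 15.3
```

```bash
python3 -c "
from h import *
delta(tgt(-112,100),HD)
"
```

```text
t 8.35 pos [ 463.7 -270.7  100.3] F [ 0.5  1.4 -1.9] dcm [-2.61 -0.01  0.03] rot [0.01 0.04 0.01] open 15.3
```

Request:
arm_command(commands=[{"tx": 0.4, "ty": 0, "tz": 0.03, "rx": 0, "ry": 0, "rz": 0}, {"tx": 0.4, "ty": 0, "tz": 0, "rx": 0, "ry": 0, "rz": 0}, {"tx": 0.5, "ty": 0, "tz": 0, "rx": 0, "ry": 0, "rz": 0}, {"tx": 0.5, "ty": 0, "tz": 0, "rx": 0, "ry": 0, "rz": 0}, {"tx": 0.5, "ty": 0, "tz": 0, "rx": 0, "ry": 0, "rz": 0}, {"tx": 0.4, "ty": 0, "tz": 0, "rx": 0, "ry": 0, "rz": 0}, {"tx": 0.2, "ty": 0, "tz": 0, "rx": 0, "ry": 0, "rz": 0}, {"tx": 0, "ty": 0, "tz": 0, "rx": 0, "ry": 0, "rz": 0}], hand=0)

```text
clock: 9.35
eef_pos: [482.3, -245.8, 99.9]
eef_rot: [0.894, 0.449, -0.0, 0.0]
contact_force: [-0.4, 0.6, -1.5]
opening: 15.3
```

```bash
python3 -c "
from h import *
delta(tgt(-112,100),HD)
a=vision.get_image('wrist'); b=vision.get_image('top')
A=cv2.resize(a['color'],None,fx=.6,fy=.6); B=cv2.resize(b['color'][90:200,190:310],None,fx=3,fy=3,interpolation=2)
C=np.zeros((330,384+360,3),np.uint8); C[:240,:384]=A; C[:330,384:]=B
cv2.imwrite('pics/c6.png',C[...,::-1])
"
```

```text
t 9.35 pos [ 482.3 -245.8   99.9] F [-0.4  0.6 -1.5] dcm [-5.71 -0.02 -0.  ] rot [0.02 0.04 0.01] open 15.3
```

View pics/c6.png

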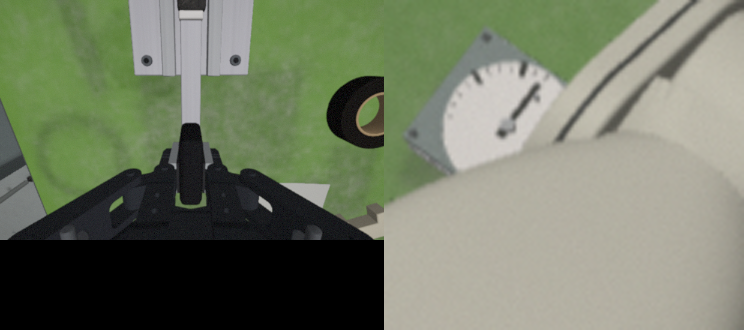

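The wrist view shows the stick inside the slot behind the module. In the top view the pointer is visible and at rest, partly beside the arm. I'll build a pointer reading from the top view.

```bash
cat >> h.py <<'E'
def pointer(show=False):
    im=vision.get_image("top"); g=cv2.cvtColor(im["color"],cv2.COLOR_RGB2GRAY).astype(np.float32)
    c=np.array([604.6,-80.1]); th=np.arange(-.3,2.01,.05)
    def prof(r,z):
        a=np.radians(HD-90)+th; P=c+np.stack([np.cos(a),np.sin(a)],-1)[:,None]*r[None,:,None]
        P=np.c_[P.reshape(-1,2),np.full(P.size//2,z)]; q=proj(im,P).astype(np.float32)
        return cv2.remap(g,q[:,0],q[:,1],1).reshape(len(th),-1).mean(1)
    pp=prof(np.arange(14,33,1.),31.); 
    if show:
        mm=prof(np.arange(37,43,1.),30.); print("marks",dict(zip(th.round(2).tolist(),mm.astype(int).tolist())))
        print("ptr",dict(zip(th.round(2).tolist(),pp.astype(int).tolist())))
    w=np.clip(pp.max()-40-pp,0,None); i=np.argmin(pp); k=slice(max(i-3,0),i+4)
    print("pointer",((w*th)[k].sum()/w[k].sum()).round(3),"min",pp.min().round(),"at",th[i].round(2))
E
python3 -c "
from h import *
pointer(True)"
```

```text
marks {-0.3: 199, -0.25: 203, -0.2: 203, -0.15: 204, -0.1: 203, -0.05: 199, -0.0: 180, 0.05: 185, 0.1: 198, 0.15: 199, 0.2: 183, 0.25: 186, 0.3: 197, 0.35: 171, 0.4: 101, 0.45: 104, 0.5: 170, 0.55: 198, 0.6: 190, 0.65: 194, 0.7: 201, 0.75: 200, 0.8: 185, 0.85: 194, 0.9: 200, 0.95: 194, 1.0: 180, 1.05: 195, 1.1: 198, 1.15: 160, 1.2: 107, 1.25: 146, 1.3: 194, 1.35: 197, 1.4: 190, 1.45: 199, 1.5: 202, 1.55: 197, 1.6: 187, 1.65: 195, 1.7: 200, 1.75: 191, 1.8: 187, 1.85: 195, 1.9: 199, 1.95: 195, 2.0: 190}
ptr {-0.3: 205, -0.25: 202, -0.2: 195, -0.15: 185, -0.1: 175, -0.05: 157, -0.0: 123, 0.05: 92, 0.1: 91, 0.15: 119, 0.2: 154, 0.25: 178, 0.3: 192, 0.35: 199, 0.4: 202, 0.45: 203, 0.5: 204, 0.55: 205, 0.6: 204, 0.65: 205, 0.7: 204, 0.75: 204, 0.8: 204, 0.85: 204, 0.9: 205, 0.95: 205, 1.0: 205, 1.05: 205, 1.1: 204, 1.15: 203, 1.2: 203, 1.25: 203, 1.3: 203, 1.35: 203, 1.4: 203, 1.45: 203, 1.5: 203, 1.55: 204, 1.6: 204, 1.65: 204, 1.7: 204, 1.75: 204, 1.8: 204, 1.85: 204, 1.9: 203, 1.95: 203, 2.0: 203}
pointer 0.078 min 91.0 at 0.1
```

Request:
arm_command(commands=[{"tx": 0.3, "ty": 0, "tz": 0, "rx": 0, "ry": 0, "rz": 0}, {"tx": 0.3, "ty": 0, "tz": 0, "rx": 0, "ry": 0, "rz": 0}, {"tx": 0.2, "ty": 0, "tz": 0, "rx": 0, "ry": 0, "rz": 0}, {"tx": 0, "ty": 0, "tz": 0, "rx": 0, "ry": 0, "rz": 0}])

```text
clock: 10.0
eef_pos: [487.1, -239.3, 99.9]
eef_rot: [0.894, 0.448, -0.0, 0.0]
contact_force: [0.9, 0.2, -1.9]
opening: 14.9
```

```bash
python3 -c "
from h import *
delta(tgt(-112,100),HD);pointer()"
```

```text
t 10.0 pos [ 487.1 -239.3   99.9] F [ 0.9  0.2 -1.9] dcm [-6.52 -0.01 -0.01] rot [ 0.01  0.05 -0.03] open 14.9
pointer 0.127 min 158.0 at 0.15
```

Request:
arm_command(commands=[{"tx": 0.2, "ty": 0, "tz": 0, "rx": 0, "ry": 0, "rz": 0}, {"tx": 0.2, "ty": 0, "tz": 0, "rx": 0, "ry": 0, "rz": 0}, {"tx": 0, "ty": 0, "tz": 0, "rx": 0, "ry": 0, "rz": 0}])

```text
clock: 10.42
eef_pos: [489.6, -236.0, 99.9]
eef_rot: [0.894, 0.448, -0.0, 0.0]
contact_force: [-0.3, 0.6, -1.7]
opening: 15.3
```

```bash
python3 -c "
from h import *
delta(tgt(-112,100),HD);pointer()"
```

```text
t 10.425 pos [ 489.6 -236.    99.9] F [-0.3  0.6 -1.7] dcm [-6.94 -0.01 -0.  ] rot [ 0.01  0.05 -0.04] open 15.3
pointer -0.243 min 114.0 at -0.25
```

```bash
python3 -c "
from h import *
pointer(True)
b=vision.get_image('top'); a=vision.get_image('scene'); q=proj(a,[604,-79,27])[0]; print(q)
x,y=q.astype(int); A=cv2.resize(a['color'],None,fx=.6,fy=.6); D=cv2.resize(a['color'][max(y-40,0):y+40,x-60:x+60],(360,240),interpolation=2); B=cv2.resize(b['color'][90:200,190:310],None,fx=3,fy=3,interpolation=2)
C=np.zeros((572,744,3),np.uint8); C[:240,:384]=A; C[:330,384:]=B; C[250:490,:360]=D
cv2.imwrite('pics/c7.png',C[...,::-1])
"
```

```text
marks {-0.3: 188, -0.25: 174, -0.2: 124, -0.15: 93, -0.1: 134, -0.05: 180, -0.0: 190, 0.05: 190, 0.1: 189, 0.15: 189, 0.2: 189, 0.25: 186, 0.3: 184, 0.35: 167, 0.4: 102, 0.45: 104, 0.5: 172, 0.55: 201, 0.6: 192, 0.65: 196, 0.7: 204, 0.75: 203, 0.8: 189, 0.85: 196, 0.9: 203, 0.95: 198, 1.0: 184, 1.05: 198, 1.1: 200, 1.15: 162, 1.2: 109, 1.25: 148, 1.3: 197, 1.35: 199, 1.4: 193, 1.45: 201, 1.5: 204, 1.55: 200, 1.6: 189, 1.65: 197, 1.7: 203, 1.75: 193, 1.8: 189, 1.85: 197, 1.9: 201, 1.95: 196, 2.0: 192}
ptr {-0.3: 115, -0.25: 112, -0.2: 126, -0.15: 152, -0.1: 174, -0.05: 183, -0.0: 184, 0.05: 184, 0.1: 184, 0.15: 184, 0.2: 184, 0.25: 184, 0.3: 184, 0.35: 183, 0.4: 184, 0.45: 188, 0.5: 191, 0.55: 192, 0.6: 193, 0.65: 196, 0.7: 198, 0.75: 200, 0.8: 201, 0.85: 202, 0.9: 205, 0.95: 206, 1.0: 206, 1.05: 206, 1.1: 206, 1.15: 206, 1.2: 205, 1.25: 206, 1.3: 206, 1.35: 206, 1.4: 206, 1.45: 206, 1.5: 205, 1.55: 205, 1.6: 206, 1.65: 206, 1.7: 206, 1.75: 206, 1.8: 206, 1.85: 206, 1.9: 206, 1.95: 206, 2.0: 206}
pointer -0.244 min 113.0 at -0.25
[301.60270344 163.28771475]
```

View pics/c7.png

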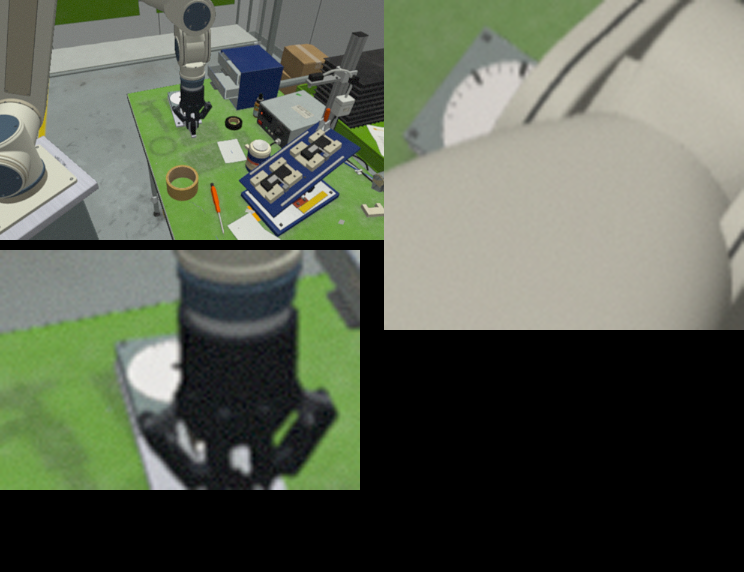

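Both cameras are losing the pointer behind the arm. So I'll advance in 4 mm steps (under the 6 mm limit), detect contact by force, and retreat to read the dial.

```bash
cat >> h.py <<'E'
def force():
    f=[]
    for _ in range(3): vision.get_image("wrist"); f.append(status.read_state()["contact_force"])
    f=np.mean(f,0); u=U(); s=status.read_state()
    print("Fu",(f[:2]@u).round(2),"Flat",(f[:2]@[-u[1],u[0]]).round(2),"Fz",f[2].round(2),"tip",((s["eef_pos"][:2]-M)@u+108-100).round(2))
E
python3 -c "
from h import *
force()"
```

```text
Fu 0.26 Flat -0.25 Fz -1.48 tip -42.8
```

Request:
arm_command(commands=[{"tx": 0.2, "ty": 0, "tz": 0, "rx": 0, "ry": 0, "rz": 0}, {"tx": 0.2, "ty": 0, "tz": 0, "rx": 0, "ry": 0, "rz": 0}, {"tx": 0, "ty": 0, "tz": 0, "rx": 0, "ry": 0, "rz": 0}])

```text
clock: 11.15
eef_pos: [492.1, -232.8, 99.9]
eef_rot: [0.894, 0.448, -0.0, 0.0]
contact_force: [0.6, 0.1, -2.0]
opening: 14.8
```

```bash
python3 -c "
from h import *
force();delta(tgt(-112,100),HD)"
```

```text
Fu 0.06 Flat 0.01 Fz -1.57 tip -38.71
t 11.3 pos [ 492.  -232.9   99.9] F [-0.3 -0.  -1.3] dcm [-7.33 -0.02 -0.  ] rot [ 0.02  0.05 -0.07] open 15.3
```

Request:
arm_command(commands=[{"tx": 0.2, "ty": 0, "tz": 0, "rx": 0, "ry": 0, "rz": 0}, {"tx": 0.2, "ty": 0, "tz": 0, "rx": 0, "ry": 0, "rz": 0}, {"tx": 0, "ty": 0, "tz": 0, "rx": 0, "ry": 0, "rz": 0}])

```text
clock: 11.68
eef_pos: [494.5, -229.5, 99.9]
eef_rot: [0.894, 0.448, -0.0, 0.0]
contact_force: [-0.2, -0.2, -1.2]
opening: 15.2
```

```bash
python3 -c "
from h import *
force();delta(tgt(-112,100),HD)"
```

```text
Fu -0.54 Flat 0.12 Fz -1.77 tip -34.6
t 11.825 pos [ 494.4 -229.6   99.9] F [-0.2 -0.2 -2.8] dcm [-7.74 -0.01  0.  ] rot [ 0.02  0.05 -0.08] open 15.3
```

Request:
arm_command(commands=[{"tx": 0.2, "ty": 0, "tz": 0, "rx": 0, "ry": 0, "rz": 0.05}, {"tx": 0.2, "ty": 0, "tz": 0, "rx": 0, "ry": 0, "rz": 0}, {"tx": 0, "ty": 0, "tz": 0, "rx": 0, "ry": 0, "rz": 0}])

```text
clock: 12.2
eef_pos: [497.0, -226.2, 99.9]
eef_rot: [0.894, 0.447, -0.0, 0.0]
contact_force: [0.3, -0.5, -2.1]
opening: 15.0
```

```bash
python3 -c "
from h import *
force();delta(tgt(-112,100),HD)"
```

```text
Fu -0.27 Flat 0.36 Fz -1.73 tip -30.54
t 12.35 pos [ 496.9 -226.4   99.9] F [-0.8  0.8 -1.7] dcm [-8.15 -0.   -0.  ] rot [ 0.01  0.06 -0.15] open 15.0
```

Request:
arm_command(commands=[{"tx": 0.2, "ty": 0, "tz": 0, "rx": 0, "ry": 0, "rz": -0.1}, {"tx": 0.2, "ty": 0, "tz": 0, "rx": 0, "ry": 0, "rz": 0}, {"tx": 0, "ty": 0, "tz": 0, "rx": 0, "ry": 0, "rz": 0}])

```text
clock: 12.72
eef_pos: [499.4, -223.0, 99.9]
eef_rot: [0.894, 0.448, -0.0, 0.0]
contact_force: [0.3, 0.1, -2.3]
opening: 14.7
```

```bash
python3 -c "
from h import *
force();delta(tgt(-112,100),HD)"
```

```text
Fu -0.08 Flat 0.04 Fz -2.3 tip -26.45
t 12.875 pos [ 499.4 -223.1   99.9] F [ 0.6  0.4 -2.7] dcm [-8.56 -0.02  0.  ] rot [ 0.02  0.06 -0.05] open 15.0
```

```bash
python3 -c "
from h import *
pointer(True)" | tr ',' ' ' | cut -c1-700
```

```text
marks {-0.3: 169  -0.25: 167  -0.2: 167  -0.15: 168  -0.1: 166  -0.05: 140  -0.0: 100  0.05: 86  0.1: 86  0.15: 100  0.2: 133  0.25: 167  0.3: 187  0.35: 193  0.4: 193  0.45: 192  0.5: 192  0.55: 190  0.6: 178  0.65: 148  0.7: 115  0.75: 111  0.8: 136  0.85: 163  0.9: 179  0.95: 187  1.0: 187  1.05: 186  1.1: 185  1.15: 184  1.2: 183  1.25: 181  1.3: 179  1.35: 178  1.4: 176  1.45: 177  1.5: 177  1.55: 175  1.6: 175  1.65: 174  1.7: 174  1.75: 172  1.8: 167  1.85: 166  1.9: 169  1.95: 169  2.0: 171}
ptr {-0.3: 176  -0.25: 176  -0.2: 175  -0.15: 174  -0.1: 173  -0.05: 171  -0.0: 167  0.05: 162  0.1: 157  0.15: 151  0.2: 150  0.25: 156  0.3: 165  0.35: 172  0.4: 177  0.45: 179  0.5: 179  0.55: 179  0.6: 179  0.65: 179  0.7: 178  0.75: 177  0.8: 175  0.85: 168  0.9: 161  0.95: 154  1.0: 149  1.05: 149  1.1: 148  1.15: 147  1.2: 149  1.25: 152  1.3: 157  1.35: 163  1.4: 168  1.45: 171  1.5: 171  1.55: 171  1.6: 171  1.65: 171  1.7: 172  1.75: 173  1.8: 174  1.85: 174  1.9: 175  1.95: 176  2.0: 177}
pointer nan min 148.0 at 1.15h.py:38: RuntimeWarning: invalid value encountered in scalar divide
  print("pointer",((w*th)[k].sum()/w[k].sum()).round(3),"min",pp.min().round(),"at",th[i].round(2))
```

The dial is fully hidden now. I'll retreat to check that the force sensing hasn't missed anything.

Request:
arm_command(commands=[{"tx": -0.6, "ty": 0, "tz": 0, "rx": 0, "ry": 0, "rz": 0}, {"tx": -1, "ty": 0, "tz": 0, "rx": 0, "ry": 0, "rz": 0}, {"tx": -1, "ty": 0, "tz": 0, "rx": 0, "ry": 0, "rz": 0}, {"tx": -0.7, "ty": 0, "tz": 0, "rx": 0, "ry": 0, "rz": 0}, {"tx": 0, "ty": 0, "tz": 0, "rx": 0, "ry": 0, "rz": 0}])

```text
clock: 13.55
eef_pos: [477.7, -252.0, 100.0]
eef_rot: [0.894, 0.448, -0.001, 0.0]
contact_force: [0.4, 0.4, -1.3]
opening: 15.2
```

```bash
python3 -c "
from h import *
pointer();force();delta(tgt(-28,100),HD)"
```

```text
pointer 0.078 min 91.0 at 0.1
Fu 0.1 Flat 0.47 Fz -2.13 tip -61.67
t 13.75 pos [ 478.2 -251.3   99.9] F [-1.2 -0.1 -2. ] dcm [ 3.37 -0.02 -0.01] rot [ 0.01  0.07 -0.04] open 15.5
```

Request:
arm_command(commands=[{"tx": 0.6, "ty": 0, "tz": 0, "rx": 0, "ry": 0, "rz": 0}, {"tx": 1, "ty": 0, "tz": 0, "rx": 0, "ry": 0, "rz": 0}, {"tx": 1, "ty": 0, "tz": 0, "rx": 0, "ry": 0, "rz": 0}, {"tx": 0.6, "ty": 0, "tz": 0, "rx": 0, "ry": 0, "rz": 0}, {"tx": 0.2, "ty": 0, "tz": 0, "rx": 0, "ry": 0, "rz": 0}, {"tx": 0.2, "ty": 0, "tz": 0, "rx": 0, "ry": 0, "rz": 0}, {"tx": 0.1, "ty": 0, "tz": 0, "rx": 0, "ry": 0, "rz": 0}])

```text
clock: 14.62
eef_pos: [502.5, -218.4, 99.8]
eef_rot: [0.893, 0.449, -0.0, 0.0]
contact_force: [-0.5, 0.1, -2.0]
opening: 15.0
```

```bash
python3 -c "
from h import *
force()"
```

```text
Fu 0.52 Flat 0.16 Fz -1.99 tip -20.92
```

Request:
arm_command(commands=[{"tx": 0.15, "ty": 0, "tz": 0, "rx": 0, "ry": 0, "rz": 0}, {"tx": 0.15, "ty": 0, "tz": 0, "rx": 0, "ry": 0, "rz": 0}])

```text
clock: 15.02
eef_pos: [504.1, -216.3, 99.8]
eef_rot: [0.894, 0.449, -0.0, 0.0]
contact_force: [0.0, 0.7, -2.7]
opening: 15.2
```

```bash
python3 -c "
from h import *
force()"
```

```text
Fu -0.56 Flat -0.17 Fz -2.14 tip -18.06
```

Request:
arm_command(commands=[{"tx": -0.6, "ty": 0, "tz": 0, "rx": 0, "ry": 0, "rz": 0}, {"tx": -1.2, "ty": 0, "tz": 0, "rx": 0, "ry": 0, "rz": 0}, {"tx": -1.2, "ty": 0, "tz": 0, "rx": 0, "ry": 0, "rz": 0}, {"tx": -0.8, "ty": 0, "tz": 0, "rx": 0, "ry": 0, "rz": 0}, {"tx": 0, "ty": 0, "tz": 0, "rx": 0, "ry": 0, "rz": 0}])

```text
clock: 15.8
eef_pos: [479.4, -249.5, 99.9]
eef_rot: [0.894, 0.448, -0.001, 0.0]
contact_force: [-0.3, 0.7, -0.9]
opening: 15.3
```

```bash
python3 -c "
from h import *
pointer();force();delta(tgt(-20,99.9),HD)"
```

```text
pointer 0.078 min 91.0 at 0.1
Fu 0.09 Flat 0.11 Fz -2.39 tip -58.48
t 16.0 pos [ 480.  -248.6   99.9] F [ 0.4 -0.3 -2.4] dcm [ 3.85  0.   -0.01] rot [0.01 0.07 0.08] open 15.5
```

Request:
arm_command(commands=[{"tx": 0.6, "ty": 0, "tz": 0, "rx": 0, "ry": 0, "rz": 0}, {"tx": 1, "ty": 0, "tz": 0, "rx": 0, "ry": 0, "rz": 0.08}, {"tx": 1, "ty": 0, "tz": 0, "rx": 0, "ry": 0, "rz": 0}, {"tx": 0.6, "ty": 0, "tz": 0, "rx": 0, "ry": 0, "rz": 0}, {"tx": 0.3, "ty": 0, "tz": 0, "rx": 0, "ry": 0, "rz": 0}, {"tx": 0.2, "ty": 0, "tz": 0, "rx": 0, "ry": 0, "rz": 0}, {"tx": 0.1, "ty": 0, "tz": 0, "rx": 0, "ry": 0, "rz": 0}])

```text
clock: 16.88
eef_pos: [505.0, -214.7, 99.8]
eef_rot: [0.893, 0.449, -0.0, 0.0]
contact_force: [-0.6, -0.5, -2.2]
opening: 15.4
```

```bash
python3 -c "
from h import *
force();delta(tgt(-15,99.7),HD)"
```

```text
Fu -0.07 Flat 0.32 Fz -1.48 tip -16.53
t 17.025 pos [ 504.9 -214.9   99.8] F [ 0.1 -0.4 -1.6] dcm [0.15 0.02 0.01] rot [0.01 0.05 0.1 ] open 15.3
```

Request:
arm_command(commands=[{"tx": 0.15, "ty": 0, "tz": 0.01, "rx": 0, "ry": 0, "rz": 0.1}, {"tx": 0.15, "ty": 0, "tz": 0, "rx": 0, "ry": 0, "rz": 0}])

```text
clock: 17.27
eef_pos: [506.4, -213.2, 99.8]
eef_rot: [0.894, 0.448, -0.001, 0.001]
contact_force: [-3.6, -4.2, -0.5]
opening: 15.1
```

```bash
python3 -c "
from h import *
force();delta(tgt(-12,99.7),HD)"
```

```text
Fu -5.07 Flat -0.07 Fz -0.42 tip -14.19
t 17.425 pos [ 506.4 -213.1   99.8] F [-3.7 -3.6 -0.5] dcm [0.22 0.   0.01] rot [ 0.03  0.12 -0.05] open 15.2
```

Clear contact: −5 N along the slot. I'll retreat to read the dial.

Request:
arm_command(commands=[{"tx": -0.6, "ty": 0, "tz": 0, "rx": 0, "ry": 0, "rz": 0}, {"tx": -1.2, "ty": 0, "tz": 0, "rx": 0, "ry": 0, "rz": 0}, {"tx": -1.2, "ty": 0, "tz": 0, "rx": 0, "ry": 0, "rz": 0}, {"tx": -1.0, "ty": 0, "tz": 0, "rx": 0, "ry": 0, "rz": 0}, {"tx": 0, "ty": 0, "tz": 0, "rx": 0, "ry": 0, "rz": 0}])

```text
clock: 18.05
eef_pos: [480.7, -247.3, 99.7]
eef_rot: [0.894, 0.448, -0.0, 0.0]
contact_force: [0.1, 0.9, -0.9]
opening: 15.0
```

```bash
python3 -c "
from h import *
pointer();force();delta(tgt(-14.2,99.9),HD)"
```

```text
pointer 0.161 min 87.0 at 0.15
Fu 0.25 Flat 0.1 Fz -2.16 tip -55.85
t 18.25 pos [ 481.4 -246.4   99.7] F [-0.2  0.5 -1.9] dcm [ 4.16  0.02 -0.02] rot [0.01 0.02 0.02] open 15.2
```

Pointer +0.08 rad (0.4 mm). I'll return and push about 3 mm further.

Request:
arm_command(commands=[{"tx": 0.6, "ty": 0, "tz": 0, "rx": 0, "ry": 0, "rz": 0}, {"tx": 1, "ty": 0, "tz": 0, "rx": 0, "ry": 0, "rz": 0.1}, {"tx": 1, "ty": 0, "tz": 0, "rx": 0, "ry": 0, "rz": 0}, {"tx": 0.6, "ty": 0, "tz": 0, "rx": 0, "ry": 0, "rz": 0}, {"tx": 0.3, "ty": 0, "tz": 0, "rx": 0, "ry": 0, "rz": 0}, {"tx": 0.1, "ty": 0, "tz": 0, "rx": 0, "ry": 0, "rz": 0}])

```text
clock: 19.0
eef_pos: [505.2, -214.1, 99.6]
eef_rot: [0.894, 0.449, -0.0, 0.0]
contact_force: [0.4, -0.1, -2.1]
opening: 15.1
```

```bash
python3 -c "
from h import *
force();delta(tgt(-11.6,99.7),HD)"
```

```text
Fu 0.03 Flat 0.07 Fz -1.76 tip -16.09
t 19.15 pos [ 505.  -214.4   99.6] F [ 0.2  0.1 -2.1] dcm [ 0.45  0.04 -0.01] rot [0.01 0.   0.02] open 15.5
```

Request:
arm_command(commands=[{"tx": 0.15, "ty": 0.02, "tz": 0, "rx": 0, "ry": 0, "rz": 0}, {"tx": 0.12, "ty": 0, "tz": 0, "rx": 0, "ry": 0, "rz": 0}, {"tx": 0.12, "ty": 0, "tz": 0, "rx": 0, "ry": 0, "rz": 0}])

```text
clock: 19.52
eef_pos: [506.7, -212.7, 99.9]
eef_rot: [0.894, 0.448, -0.001, 0.001]
contact_force: [-3.7, -3.9, 0.6]
opening: 15.0
```

```bash
python3 -c "
from h import *
force();delta(tgt(-11,99.7),HD)"
```

```text
Fu -5.09 Flat 0.56 Fz 0.26 tip -13.67
t 19.675 pos [ 506.7 -212.7   99.9] F [-2.9 -3.7  0.1] dcm [ 0.27 -0.    0.02] rot [ 0.03  0.17 -0.08] open 15.4
```

Request:
arm_command(commands=[{"tx": 0.2, "ty": 0, "tz": 0, "rx": 0, "ry": 0, "rz": 0}, {"tx": 0.2, "ty": 0, "tz": 0, "rx": 0, "ry": 0, "rz": 0}])

```text
clock: 19.92
eef_pos: [508.3, -210.8, 100.2]
eef_rot: [0.894, 0.447, -0.003, 0.002]
contact_force: [-5.0, -3.7, 1.3]
opening: 15.0
```

```bash
python3 -c "
from h import *
force();delta(tgt(-11,99.7),HD)"
```

```text
Fu -5.05 Flat 0.37 Fz 0.58 tip -11.15
t 20.075 pos [ 508.3 -210.7  100.2] F [-3.5 -4.1  0.5] dcm [ 0.02 -0.01  0.05] rot [ 0.04  0.35 -0.16] open 15.1
```

Request:
arm_command(commands=[{"tx": -0.6, "ty": 0, "tz": 0, "rx": 0, "ry": 0, "rz": 0}, {"tx": -1.2, "ty": 0, "tz": 0, "rx": 0, "ry": 0.3, "rz": 0}, {"tx": -1.2, "ty": 0, "tz": 0, "rx": 0, "ry": 0, "rz": 0}, {"tx": -1.2, "ty": 0, "tz": 0, "rx": 0, "ry": 0, "rz": 0}, {"tx": 0, "ty": 0, "tz": 0, "rx": 0, "ry": 0, "rz": 0}])

```text
clock: 20.7
eef_pos: [481.2, -247.0, 100.3]
eef_rot: [0.895, 0.447, 0.0, 0.0]
contact_force: [0.3, -0.3, -1.6]
opening: 15.2
```

```bash
python3 -c "
from h import *
pointer();force();delta(tgt(-14.2,99.9),HD)"
```

```text
pointer 0.678 min 80.0 at 0.7
Fu 0.06 Flat -0.48 Fz -2.11 tip -55.2
t 20.9 pos [ 481.9 -245.9  100.3] F [ 0.7 -0.3 -2.3] dcm [ 4.1  -0.    0.04] rot [ 0.04 -0.02 -0.11] open 15.2
```

The reading is 0.68 (rest read 0.08; marks read 0.42 and 1.20), which is inside the marks with good margin. I'll withdraw and set the stick down.

Request:
arm_command(commands=[{"tx": -1, "ty": 0, "tz": 0, "rx": 0, "ry": 0, "rz": -0.1}, {"tx": -1.5, "ty": 0, "tz": 0, "rx": 0, "ry": 0, "rz": 0}, {"tx": -1.8, "ty": 0, "tz": 0, "rx": 0, "ry": 0, "rz": 0}, {"tx": -1.8, "ty": 0, "tz": 0, "rx": 0, "ry": 0, "rz": 0}, {"tx": -1, "ty": 0, "tz": 0, "rx": 0, "ry": 0, "rz": 0}, {"tx": 0, "ty": 0, "tz": 0, "rx": 0, "ry": 0, "rz": 0}, {"tx": 0, "ty": 0, "tz": 0, "rx": 0, "ry": 0, "rz": 0}])

```text
clock: 21.78
eef_pos: [436.2, -307.3, 100.2]
eef_rot: [0.894, 0.448, 0.0, 0.0]
contact_force: [-0.0, -0.3, -1.5]
opening: 15.3
```

```bash
python3 -c "
from h import *
pointer();force();delta(tgt(-130,91.2),HD)"
```

```text
pointer 0.678 min 78.0 at 0.7
Fu -0.16 Flat -0.08 Fz -1.67 tip -131.23
t 21.975 pos [ 436.4 -306.9  100.2] F [ 0.1  0.3 -1.7] dcm [0.12 0.01 0.9 ] rot [ 0.05 -0.01  0.02] open 14.9
```

Request:
arm_command(commands=[{"tx": 0, "ty": 0, "tz": 0.5, "rx": 0, "ry": 0, "rz": 0}, {"tx": 0, "ty": 0, "tz": 0.3, "rx": 0, "ry": 0, "rz": 0}, {"tx": 0, "ty": 0, "tz": 0.07, "rx": 0, "ry": 0, "rz": 0}, {"tx": 0, "ty": 0, "tz": 0, "rx": 0, "ry": 0, "rz": 0}])

```text
clock: 22.48
eef_pos: [436.9, -306.3, 90.9]
eef_rot: [0.893, 0.449, 0.0, 0.0]
contact_force: [-1.1, -1.0, 0.5]
opening: 15.5
```

```bash
python3 -c "
from h import *
force();delta(tgt(-130,91),HD)"
```

```text
Fu -0.42 Flat 0.1 Fz -0.56 tip -130.46
t 22.625 pos [ 436.9 -306.3   91. ] F [-0.4 -0.   0.2] dcm [ 0.05  0.01 -0.  ] rot [ 0.05 -0.01  0.09] open 15.3
```

The weight is coming off the gripper, so the stick is on the table. Release and rise.

Request:
arm_command(commands=[{"tx": 0, "ty": 0, "tz": 0.02, "rx": 0, "ry": 0, "rz": 0}, {"tx": 0, "ty": 0, "tz": 0, "rx": 0, "ry": 0, "rz": 0}, {"tx": 0, "ty": 0, "tz": 0, "rx": 0, "ry": 0, "rz": 0}, {"tx": 0, "ty": 0, "tz": 0, "rx": 0, "ry": 0, "rz": 0}, {"tx": 0, "ty": 0, "tz": 0, "rx": 0, "ry": 0, "rz": 0}, {"tx": 0, "ty": 0, "tz": 0, "rx": 0, "ry": 0, "rz": 0}, {"tx": 0, "ty": 0, "tz": -1, "rx": 0, "ry": 0, "rz": 0}, {"tx": 0, "ty": 0, "tz": -3, "rx": 0, "ry": 0, "rz": 0}, {"tx": 0, "ty": 0, "tz": -4, "rx": 0, "ry": 0, "rz": 0}, {"tx": -1, "ty": 0, "tz": -4, "rx": 0, "ry": 0, "rz": 0}, {"tx": -2, "ty": 0, "tz": -3, "rx": 0, "ry": 0, "rz": 0}, {"tx": 0, "ty": 0, "tz": 0, "rx": 0, "ry": 0, "rz": 0}], hand=1)

```text
clock: 24.12
eef_pos: [418.5, -330.6, 249.1]
eef_rot: [0.893, 0.45, 0.001, 0.002]
contact_force: [0.1, -0.5, -0.4]
opening: 85.2
```

```bash
python3 -c "
from h import *
pointer();delta(tgt(-130,91),HD)
a=vision.get_image('wrist'); b=vision.get_image('top')
A=cv2.resize(a['color'],(400,250)); B=b['color'][90:330,190:430]
B=cv2.resize(B,(400,400),interpolation=2)
C=np.zeros((400,800,3),np.uint8); C[:250,:400]=A; C[:,400:]=B
cv2.imwrite('pics/end.png',C[...,::-1])"
```

```text
pointer 0.678 min 72.0 at 0.7
t 24.175 pos [ 418.4 -329.9  247.8] F [-0.5  0.4 -0.6] dcm [ 3.04  0.06 15.68] rot [ 0.09 -0.02  0.15] open 85.3
```

View pics/end.png

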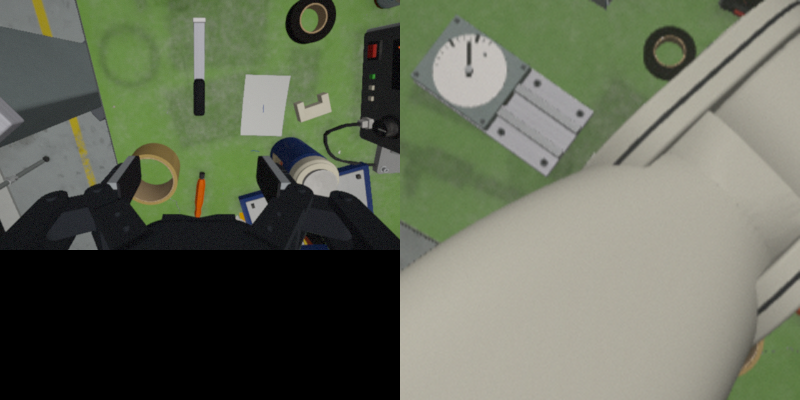

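The stick stands upright on bare green worktop (wrist view, nose (199,20), grip (199,97)), clear of the jig. The pointer sits between the two marks (top view, (469,55)), the slot is empty in front of the hood, and the tapes and nest are in place. Handing in.

```bash
python3 -c "
from cell import r
print(r.finish_job())"
```

```text
the job is handed in; nothing more can be done
None
```

The job is done and handed in at about 24 s of the 54 s allowed. No verdict was reported.

- **Push:** I picked up the push stick and slid it into the slot centred to about 0.5 mm. I then nudged the module forward in small steps, backing off to read the dial because the arm hid it. The module met the stop at about 5 N along the slot.
- **Pointer:** The last three readings were steady at 0.68 rad. Rest reads 0.08 and the marks read 0.42 and 1.20 on the same scale, so the true angle is about 0.65 rad, between the marks.
- **Stick:** I set it down on the bare worktop behind the jig. The last pictures show it upright, with its nose about 30 mm from the slot mouth.
- **Module:** It is fully under the hood and out of sight. From the stick's travel its centre should be near jig x = +21 mm, but I couldn't check that or its angle by camera.
- **Bystanders:** The brown tape, black tape and nest block look unmoved. I judged this by eye and did not measure it.
- **Trouble on the way:** My first move call was refused as invalid because it had empty rows. Late in the push the dial was completely hidden from the top camera, and the pointer readings taken then were meaningless, so I ignored them.

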